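# Tip the glove and mask dispensers into their taped bays

## Task

Get the booth's protective-wear bench ready: the glove box and the mask carton stand on end, each at the robot's end of its own taped outline. With the fingers only, push each one over so that it lies flat on its back, opening facing up, within its outline; do not grip, squeeze or lift them, and leave everything else on the bench where it stands.

Things in the scene. Friction and masses are not known exactly. Their poses are not given: they have to be found in the camera images.
- glove_box: closed white paper-board box on end, 70 mm deep (x), 120 wide (y), 230 tall (z), 0.3 to 0.6 kg; front face (-x, towards the robot) with a long oval opening 46 x 121 mm. Origin: centre of its foot; +x: out of the blank back face, towards its outline; z: up while it stands. Pushed low it slides; pushed within 40 mm of the top it tips and, past about 17 degrees, falls over by itself.
- mask_box: closed brown cardboard carton on end, 80 mm deep (x), 100 wide (y), 180 tall (z), 0.15 to 0.3 kg; front face (-x, towards the robot) with a cross slot 78 x 20 mm. Origin: centre of its foot; +x: out of the plain back face, towards its outline; z: up while it stands. Pushed low it slides; pushed within 40 mm of the top it tips and, past about 24 degrees, falls over by itself.
- bay_glove: larger taped outline, for the glove box: flat 18 mm tape on the bench, 280 mm (x) by 170 mm (y) over its outer edges, no height. Origin: its centre; +x: along its length, away from the robot and from the end where the box stands. The box stands across that end line, nearly in line with it: tipped straight over its bottom back edge it lands inside.
- bay_mask: smaller taped outline, for the mask carton: flat 18 mm tape on the bench, 230 mm (x) by 150 mm (y) over its outer edges, no height. Origin: its centre; +x: along its length, away from the robot and from the end where the carton stands. The carton stands across that end line, nearly in line with it: tipped straight over its bottom back edge it lands inside.
- glove_box_foot_left (a point): corner of the glove_box's back face (the face it comes to lie on): foot end, left side; at (35, 60, 0) mm in the body's frame
- glove_box_foot_right (a point): corner of the glove_box's back face (the face it comes to lie on): foot end, right side; at (35, -60, 0) mm in the body's frame
- glove_box_top_left (a point): corner of the glove_box's back face (the face it comes to lie on): top end, left side; at (35, 60, 230) mm in the body's frame
- glove_box_top_right (a point): corner of the glove_box's back face (the face it comes to lie on): top end, right side; at (35, -60, 230) mm in the body's frame
- mask_box_foot_left (a point): corner of the mask_box's back face (the face it comes to lie on): foot end, left side; at (40, 50, 0) mm in the body's frame
- mask_box_foot_right (a point): corner of the mask_box's back face (the face it comes to lie on): foot end, right side; at (40, -50, 0) mm in the body's frame
- mask_box_top_left (a point): corner of the mask_box's back face (the face it comes to lie on): top end, left side; at (40, 50, 180) mm in the body's frame
- mask_box_top_right (a point): corner of the mask_box's back face (the face it comes to lie on): top end, right side; at (40, -50, 180) mm in the body's frame
- sanitiser: clear pump bottle, 58 mm across, 173 mm tall, standing between the outlines; leave alone. Origin: centre of its underside
- pen_cup: dark steel cup of pens, 72 mm across, 98 mm tall, pens to 152 mm, standing between the outlines; leave alone. Origin: centre of its underside
- torch: aluminium hand torch standing on its head, 42 mm across, 132 mm tall, between the outlines; leave alone. Origin: centre of its underside
- filter_carton: small square cardboard carton, 70 x 70 x 100 mm tall, standing off to the left; leave alone. Origin: centre of its underside
- ear_defenders: ear defenders with two yellow cups 80 mm across and a black headband, about 180 x 170 mm, 80 mm high, off to the right; leave alone. Origin: on the bench midway between the cups
- respirator: grey half-mask respirator with two white filter discs, about 110 x 155 mm, 80 mm high, off to the left; leave alone. Origin: centre of its underside
- glasses: safety glasses, about 130 x 145 mm, 46 mm high, off to the right; leave alone. Origin: on the bench below the middle of the brow bar
Things that resemble listed ones, but are neither listed nor needed, are in the scene too. What is shaped like the glove_box but red is not meant.

How it is judged (in metres and radians):
On the way, in this order (a step that is already met when the one before it is completed fails the run):
1. one of the two boxes lies on its back within its outline (((x of glove_box_foot_left in the frame of bay_glove between -0.14 and 0.14 m and y of glove_box_foot_left in the frame of bay_glove between -0.085 and 0.085 m and x of glove_box_foot_right in the frame of bay_glove between -0.14 and 0.14 m and y of glove_box_foot_right in the frame of bay_glove between -0.085 and 0.085 m and x of glove_box_top_left in the frame of bay_glove between -0.14 and 0.14 m and y of glove_box_top_left in the frame of bay_glove between -0.085 and 0.085 m and x of glove_box_top_right in the frame of bay_glove between -0.14 and 0.14 m and y of glove_box_top_right in the frame of bay_glove between -0.085 and 0.085 m and angle between glove_box's own x axis and vertical above 3.04 rad and linear speed of glove_box below 0.02 m/s and angular speed of glove_box below 0.2 rad/s) or (x of mask_box_foot_left in the frame of bay_mask between -0.115 and 0.115 m and y of mask_box_foot_left in the frame of bay_mask between -0.075 and 0.075 m and x of mask_box_foot_right in the frame of bay_mask between -0.115 and 0.115 m and y of mask_box_foot_right in the frame of bay_mask between -0.075 and 0.075 m and x of mask_box_top_left in the frame of bay_mask between -0.115 and 0.115 m and y of mask_box_top_left in the frame of bay_mask between -0.075 and 0.075 m and x of mask_box_top_right in the frame of bay_mask between -0.115 and 0.115 m and y of mask_box_top_right in the frame of bay_mask between -0.075 and 0.075 m and angle between mask_box's own x axis and vertical above 3.04 rad and linear speed of mask_box below 0.02 m/s and angular speed of mask_box below 0.2 rad/s))), for 0.2 s.
2. both lie on their backs within their outlines (x of glove_box_foot_left in the frame of bay_glove between -0.14 and 0.14 m and y of glove_box_foot_left in the frame of bay_glove between -0.085 and 0.085 m and x of glove_box_foot_right in the frame of bay_glove between -0.14 and 0.14 m and y of glove_box_foot_right in the frame of bay_glove between -0.085 and 0.085 m and x of glove_box_top_left in the frame of bay_glove between -0.14 and 0.14 m and y of glove_box_top_left in the frame of bay_glove between -0.085 and 0.085 m and x of glove_box_top_right in the frame of bay_glove between -0.14 and 0.14 m and y of glove_box_top_right in the frame of bay_glove between -0.085 and 0.085 m and angle between each of glove_box, mask_box's own x axis and vertical above 3.04 rad and linear speed of each of glove_box, mask_box below 0.02 m/s and angular speed of each of glove_box, mask_box below 0.2 rad/s and x of mask_box_foot_left in the frame of bay_mask between -0.115 and 0.115 m and y of mask_box_foot_left in the frame of bay_mask between -0.075 and 0.075 m and x of mask_box_foot_right in the frame of bay_mask between -0.115 and 0.115 m and y of mask_box_foot_right in the frame of bay_mask between -0.075 and 0.075 m and x of mask_box_top_left in the frame of bay_mask between -0.115 and 0.115 m and y of mask_box_top_left in the frame of bay_mask between -0.075 and 0.075 m and x of mask_box_top_right in the frame of bay_mask between -0.115 and 0.115 m and y of mask_box_top_right in the frame of bay_mask between -0.075 and 0.075 m), for 0.2 s.
At the end, for the whole second after the job is handed in: The glove box and the mask carton each lie at rest, flat on the back face (opening up, within 0.1 rad), with all four corners of that face inside the outer edges of the tape of their own outline; the other things are within 25 mm of where they stood (all of step 2); the robot touches nothing.
It fails at once if the glove box or the mask carton is lifted or carried (the bottom back edge it tips over rises more than 25 mm off the bench) (height (world z) of any of glove_box_foot_left, glove_box_foot_right, mask_box_foot_left, mask_box_foot_right above 0.025 m).
It fails at once if the glove box or the mask carton is gripped or squeezed (more than 18 N from the fingers) (contact force between the fingers and glove_box above 18 N or contact force between the fingers and mask_box above 18 N).
It fails at once if the glove box or the mask carton is pushed with a part of the robot other than its fingers (more than 2 N) (contact force between the arm and glove_box above 2 N or contact force between the arm and mask_box above 2 N).
It fails at once if another thing on the bench is shifted by more than 25 mm (distance of any of sanitiser, pen_cup, torch, filter_carton, ear_defenders, respirator, glasses from where it was at the start of the episode above 0.025 m).
It fails at once if the sanitiser bottle, pen cup, torch or small filter carton is tipped (angle between any of sanitiser, pen_cup, torch, filter_carton's own z axis and vertical above 0.35 rad).
It also fails if it takes over 45 s, if anything falls off the work surface, if the arm or the gripper's body presses on something with over 40 N, if the wrist force passes 120 N, or if a joint passes its speed limit or range.

## Robot

A 6-joint arm with a two-finger parallel gripper is mounted at the origin on the work surface. World frame = base frame: x ahead of the robot, y to its left, z up, the work surface at z = 0. Lengths are in m, angles in degrees, forces in N, time in s.
With the tool pointing down it reaches from about 0.35 to 0.975 m from the base axis. Payload 4.9 kg.
Tool frame: the origin (TCP) lies between the finger pads; the fingertips stand 22 mm ahead of it and the grasp point (between the pads) lies 3 mm ahead of it; y points along the fingers, z is the direction in which the jaws open and shut, and the axes are right-handed (so a half turn about y gives the same grasp; the last joint's range is limited). The gripper opens to 85 mm and grips with 20 to 120 N. Pads are 22 mm wide; open, the fingers measure 114 mm over their backs; the gripper's body (76 mm by 85 mm) begins 54 mm behind the grasp point. The pads swing forward as they close: fully open they stand 13 mm farther back than shut.
Start: joints at [-70.875, 3.019, 92.412, -0, 84.569, -6.818], TCP at [0.273, -0.562, 0.22] pointing down, gripper open.
Joint ranges: [-172.51, 172.51], [-57.92, 126.97], [3.15, 148.05], [-58.71, 238.71], [5.1, 150.11], [-179.66, 179.66]. Speed limits (degrees/s): [147.25, 147.25, 180, 180, 180, 180].

## Interface

Orientations are given as a 3x3 rotation matrix whose columns are the frame's x, y, z axes.
In Python, from cell import env, viewer, nets gives the robot as it stands.
- The arm moves only by the shell command python3 -m inch 'ROWS' [FORCE]. ROWS is JSON, a list of rows, each an object of numbers: "x", "y", "z": the shift along the tool's x, y, z in mm; "twist": the turn about the tool's y in rad; "jaw": the closure, from 0 (fully open) to 1 (shut). In form: [{"x": .., "y": .., "z": .., "twist": .., "jaw": ..}, ...]. A call has 1 to 20 rows; each row is the pose to reach, as a shift and turn from the pose commanded when the call began, along the tool's axes at that moment; what a row does not reach only later rows make up. A row lasts 1/10 s, in which the tool goes at most 50 mm and 8.59 degrees, less where a joint would pass 70% of its speed; a pose out of reach is approached as far as the arm can. A call with a gripper value outside its range is refused whole. The fingers move at their own pace and stop on an object; FORCE is the grip in N (left out, the last holds). Time passes only in rows, so rows that repeat a pose let the fingers close. It gives the time, the measured TCP pose, the force and the opening at its end, in the units of the state.
- env.get_obs(): the state, without advancing time (a new reading comes with each control period).
- viewer.capture(name): name is "scene" or "top" or "wrist"; returns the picture (400x640x3 uint8, red, green, blue); there is no depth.
- viewer.get_calibration(name): a dict with "intrinsics" (3x3 intrinsics, pixels), "distortion" ([k1, k2, p1, p2, k3] as OpenCV has them; the pictures are not rectified), "R" (3x3) and "t" (3): a world point X has camera coordinates R X + t. Camera axes: x right, y down, z forward; pixel columns grow to the right and rows downward; lengths in m; the calibration is good to about 2 mm. A picture is of the moment at which its call begins: read the wrist's pose just before it. get_calibration takes no time and is no camera call; for the wrist camera it gives the pose at the moment of the call.
- env.hand_in(): hands the job in, once; it reports no verdict.
Trained networks look in the newest picture that a camera, given by its name, has taken for a name from the list of things; names that differ only in an ending like _2 or _b are one class to them, and where a whole thing is asked for, a point or a joint stands for the part that bears it (a point fixed in the world has none). Each returns a list of dicts, best first, with "conf" (0 to 1); they miss things now and then, are a little off and sometimes report something else, mostly with a low value. They report only what shows in the picture. A call takes as long as a camera call. They do not tell look-alikes from the thing itself.
- nets.spot_in(target, camera): "centre" ([x, y, z] in m, in world coordinates, good to about 4 mm: the middle of the surface that is visible of it).
- nets.masks_of(target, camera): "pixels" (400x640 bool, what is visible of it).
The state is a dict: "time": time; "joints": joint angles; "joint_velocities": joint speeds; "effort": joint torques, N m; "eef_pos": TCP position; "tcp_rot": TCP orientation; "wrist_force": force on the tool from outside, world axes, zero at the start; "ft_torque": the same for the moment, N m; "opening": finger opening in m.
Only numpy, scipy, OpenCV 4.12 (cv2) and the standard library are available. Lean on these libraries where they do the work, as an engineer would, in place of code of your own. Each camera call takes 0.05 s, during which the arm holds its last target. There are 200 camera calls.

## Working session

There is one attempt and no reset: what is moved stays moved. The work goes in short steps, Python scripts to look and compute and a shell command to move; the robot and the scene stay as the last step left them, time stands still between calls to the robot, and variables do not carry over. Pictures are saved under pics/ and viewed, about 8 in all and at most 12, crops included, and the job is handed in when it is done.

```bash
mkdir -p pics; ls; python3 - <<'E'
from cell import env, viewer, nets
import cv2, numpy as np
o=env.get_obs(); print(o['time'],o['eef_pos'],o['tcp_rot'],o['opening'])
for n in ('scene','top'):
    im=viewer.capture(n); cv2.imwrite(f'pics/{n}0.png',im[:,:,::-1])
    c=viewer.get_calibration(n); print(n,-np.array(c['R']).T@np.array(c['t']))
    for t in ('glove_box','mask_box','bay_glove','bay_mask','sanitiser','pen_cup','torch','filter_carton','ear_defenders','respirator','glasses'):
        print(t,[(np.round(d['centre'],3).tolist(),round(d['conf'],2)) for d in nets.spot_in(t,n)])
print(env.get_obs()['time'])
E
```

```text
pics
0.0 [ 0.27319073 -0.56138978  0.21865273] [[-8.99235363e-01 -7.10227307e-04  4.37464579e-01]
 [-4.37465097e-01  1.97907295e-03 -8.99233214e-01]
 [-2.27114332e-04 -9.99997789e-01 -2.09035204e-03]] 0.08519956766772463
scene [ 1.37421964 -0.76650185  1.25162273]
glove_box [([0.39, -0.062, 0.17], 0.67), ([0.503, -0.26, 0.154], 0.58)]
mask_box [([0.562, 0.136, 0.125], 0.71)]
bay_glove [([0.655, -0.213, -0.001], 0.61)]
bay_mask [([0.697, 0.199, 0.003], 0.66)]
sanitiser [([0.634, -0.019, 0.088], 0.8), ([0.656, -0.21, -0.0], 0.2)]
pen_cup [([0.511, -0.015, 0.075], 0.73), ([0.7, 0.197, -0.001], 0.66)]
torch [([0.772, -0.016, 0.066], 0.73), ([0.562, 0.138, 0.132], 0.46), ([0.633, -0.021, 0.092], 0.17)]
filter_carton [([0.384, 0.457, 0.067], 0.96), ([0.633, -0.022, 0.089], 0.41)]
ear_defenders [([0.51, -0.482, 0.051], 0.61)]
respirator [([0.627, 0.469, 0.053], 0.7), ([0.771, -0.015, 0.066], 0.35)]
glasses [([0.387, -0.482, 0.03], 0.85)]
top [0.47578332 0.02305312 1.37037541]
glove_box [([0.35, -0.034, 0.231], 0.58), ([0.306, 0.166, 0.234], 0.56), ([0.471, -0.227, 0.23], 0.55), ([0.611, 0.001, 0.113], 0.47)]
mask_box [([0.541, 0.172, 0.18], 0.81)]
bay_glove [([0.647, -0.175, 0.002], 0.91), ([0.47, -0.229, 0.231], 0.5)]
bay_mask [([0.7, 0.201, 0.001], 0.73)]
sanitiser [([0.611, -0.004, 0.116], 0.56)]
pen_cup [([0.496, 0.001, 0.025], 0.63)]
torch [([0.752, -0.002, 0.083], 0.6), ([0.358, 0.467, 0.1], 0.53), ([0.47, -0.227, 0.231], 0.45)]
filter_carton [([0.364, 0.465, 0.101], 0.65)]
ear_defenders [([0.495, -0.513, 0.054], 0.81)]
respirator [([0.602, 0.483, 0.056], 0.72)]
glasses [([0.374, -0.479, 0.04], 0.54), ([0.753, -0.004, 0.082], 0.54), ([0.537, 0.167, 0.18], 0.17)]
1.2
```

View pics/scene0.png

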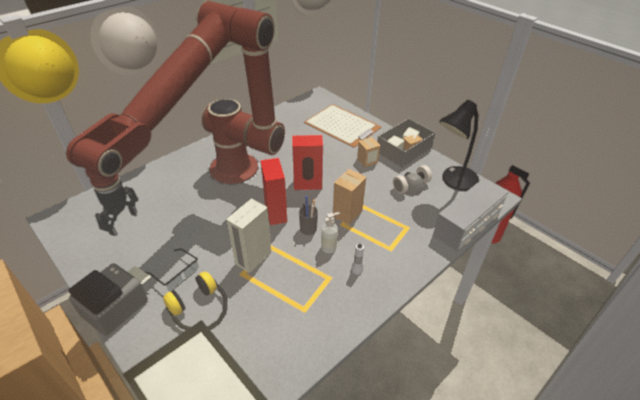

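View pics/top0.png

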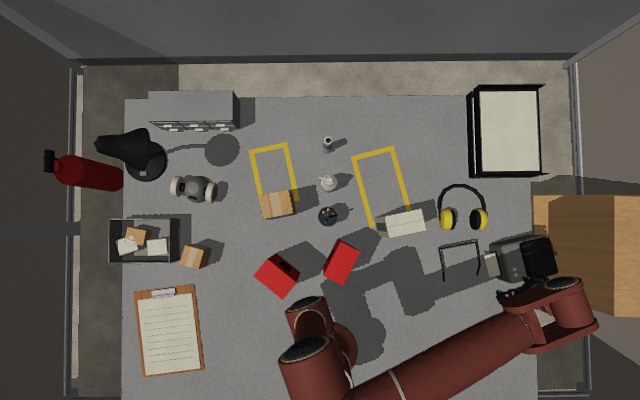

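Candidates for the glove box are the white box (scene 249,238; top 404,222) and two red look-alikes (scene 273,190 and 308,162; top 342,262 and 277,276). The white one, standing at the end of the larger outline, is the target. The mask carton is the brown one at scene (349,198), top (277,204); the smaller carton at top (194,256) is the filter carton. Next I'll fit the poses.

```bash
cat > h.py <<'E'
from cell import env, viewer, nets
import cv2, numpy as np
from scipy.optimize import minimize
def proj(P,c):
    R=np.array(c['R']);return cv2.projectPoints(np.float64(P).reshape(-1,1,3),cv2.Rodrigues(R)[0],np.float64(c['t']),np.float64(c['intrinsics']),np.float64(c['distortion']))[0][:,0]
def unproj(px,c,z):
    u=cv2.undistortPoints(np.float64(px).reshape(-1,1,2),np.float64(c['intrinsics']),np.float64(c['distortion']))[:,0]
    R=np.array(c['R']);o=-R.T@np.array(c['t']);d=np.c_[u,np.ones(len(u))]@R
    return o+d*((z-o[2])/d[:,2])[:,None]
def boxpts(p,dim):
    a=p[2];c,s=np.cos(a),np.sin(a)
    return np.array([[p[0]+c*x-s*y,p[1]+s*x+c*y,z] for x in(-dim[0]/2,dim[0]/2) for y in(-dim[1]/2,dim[1]/2) for z in(0,dim[2])])
def hull(p,dim,c,S=4):
    q=proj(boxpts(p,dim),c);m=np.zeros((400*S,640*S),np.uint8)
    cv2.fillConvexPoly(m,cv2.convexHull(np.int32(np.round((q+.5)*S))),1);return m
def fitbox(masks,dim,p0,S=4):
    M=[(cv2.resize(m.astype(np.uint8),None,fx=S,fy=S,interpolation=cv2.INTER_NEAREST),c) for m,c in masks]
    def f(p): 
        t=0
        for m,c in M:
            h=hull(p,dim,c,S); t+=1-(m&h).sum()/(m|h).sum()
        return t
    return min((minimize(f,np.r_[p0[:2],a],method='Nelder-Mead',options=dict(initial_simplex=np.r_[p0[:2],a]+np.array([[0,0,0],[.02,0,0],[0,.02,0],[0,0,.15]]),maxiter=150)) for a in (p0[2]-.2,p0[2],p0[2]+.2)),key=lambda r:r.fun)
def fitbay(pts,L,W,p0):
    def f(p):
        c,s=np.cos(p[2]),np.sin(p[2]);d=pts[:,:2]-p[:2];q=np.abs(np.c_[c*d[:,0]+s*d[:,1],-s*d[:,0]+c*d[:,1]])-[L/2-.009,W/2-.009]
        sd=np.hypot(*np.maximum(q,0).T)+np.minimum(q.max(1),0)
        return np.minimum(np.abs(sd),.03).mean()
    return min((minimize(f,np.r_[p0[:2],a],method='Nelder-Mead',options=dict(initial_simplex=np.r_[p0[:2],a]+np.array([[0,0,0],[.03,0,0],[0,.03,0],[0,0,.15]]))) for a in (p0[2]-.2,p0[2],p0[2]+.2)),key=lambda r:r.fun)
G=(.07,.12,.23);K=(.08,.1,.18)
E
cat > m1.py <<'E'
from h import *
cal={n:viewer.get_calibration(n) for n in('scene','top')}
im={n:cv2.imread(f'pics/{n}0.png') for n in cal}
seen={n:viewer.capture(n) for n in cal}
for t,dim,L,W,bp,p0 in(('glove_box',G,.28,.17,(.65,-.19),(.47,-.23,.2)),('mask_box',K,.23,.15,(.7,.2),(.54,.17,.1))):
    ms=[]
    for n in cal:
        best=max(nets.masks_of(t,n),key=lambda d:(d['pixels']&(hull(p0,dim,cal[n],1)>0)).sum()/d['pixels'].sum()*min(1,d['pixels'].sum()/300))
        ms.append((best['pixels'],cal[n]))
    for sel in(ms,ms[:1],ms[1:]):
        r=fitbox(sel,dim,p0);print(t,r.x.round(4),round(r.fun,3))
    pts=[]
    for n in cal:
        hsv=cv2.cvtColor(im[n],cv2.COLOR_BGR2HSV);m=cv2.inRange(hsv,(18,130,120),(32,255,255))
        ys,xs=np.nonzero(m);P=unproj(np.c_[xs,ys],cal[n],0);P=P[np.hypot(P[:,0]-bp[0],P[:,1]-bp[1])<.19]
        b=fitbay(P,L,W,(*bp,p0[2]));print(' bay',n,len(P),b.x.round(4),round(b.fun,4));pts.append(P)
    b=fitbay(np.vstack(pts),L,W,(*bp,p0[2]));print(' bay',b.x.round(4),round(b.fun,4))
    for n in cal:
        for mm,c in ms:
            if c is cal[n]:
                cs,_=cv2.findContours(mm.astype(np.uint8),0,2);cv2.drawContours(im[n],cs,-1,(255,0,255),1)
        p=fitbox(ms,dim,p0).x
        q=proj(boxpts(p,dim),cal[n]);cv2.polylines(im[n],[np.int32(cv2.convexHull(np.float32(q)))],True,(0,255,0),1)
        x,y,a=b.x;Rm=np.array([[np.cos(a),-np.sin(a)],[np.sin(a),np.cos(a)]])
        C=np.array([[1,1],[1,-1],[-1,-1],[-1,1]])*[L/2,W/2]@Rm.T+[x,y]
        cv2.polylines(im[n],[np.int32(proj(np.c_[C,np.zeros(4)],cal[n]))],True,(255,0,0),1)
A=cv2.resize(im['scene'][130:330,220:420],None,fx=2,fy=2,interpolation=0);B=cv2.resize(im['top'][130:330,230:430],None,fx=2,fy=2,interpolation=0)
cv2.imwrite('pics/fit.png',np.hstack([A,B]))
print(env.get_obs()['time'])
E
python3 m1.py
```

```text
glove_box [ 0.4719 -0.2428  0.2004] 0.084
glove_box [ 0.4701 -0.2419  0.2164] 0.032
glove_box [ 0.472  -0.2422  0.2025] 0.05
 bay scene 691 [ 0.6144 -0.2082  0.2468] 0.0037
 bay top 773 [ 0.6135 -0.2092  0.2476] 0.0042
 bay [ 0.614  -0.2086  0.248 ] 0.004
mask_box [0.5406 0.1729 0.2039] 0.094
mask_box [0.5414 0.1722 0.21  ] 0.057
mask_box [0.5405 0.1728 0.1792] 0.038
 bay scene 391 [0.6616 0.2011 0.2062] 0.0036
 bay top 584 [0.6612 0.2001 0.204 ] 0.0041
 bay [0.6614 0.2006 0.2051] 0.0039
1.5
```

View pics/fit.png

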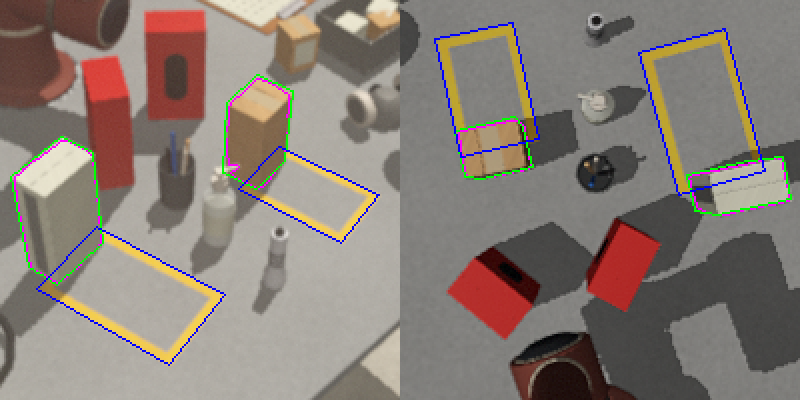

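Both fits sit on the picture, with the glove box in green at the white box and the mask carton at the small outline. I'll close the jaws halfway, turn square to the glove box and stop about 50 mm in front of it.

```bash
python3 -m inch '[{"x":-35,"z":-32,"twist":0.12,"jaw":0.5},{"x":-70,"z":-65,"twist":0.248,"jaw":0.5},{"x":-105,"z":-98,"twist":0.248,"jaw":0.5},{"x":-140,"z":-131,"twist":0.248,"jaw":0.5},{"x":-172,"z":-161,"twist":0.248,"jaw":0.5},{"x":-204,"z":-191,"twist":0.248,"jaw":0.5},{"x":-225,"z":-211,"twist":0.248,"jaw":0.5},{"x":-236,"z":-221,"twist":0.248,"jaw":0.5},{"x":-236,"z":-221,"twist":0.248,"jaw":0.5},{"x":-236,"z":-221,"twist":0.248,"jaw":0.5}]'
python3 - <<'E'
from h import *
o=env.get_obs();print(o['eef_pos'].round(4),o['tcp_rot'].round(3).tolist(),o['opening'],o['wrist_force'])
a=viewer.capture('scene')[100:300,180:380];b=viewer.capture('wrist')
cv2.imwrite('pics/pre.png',np.hstack([cv2.resize(a,(400,400)),cv2.resize(b,(400,250))[[*range(250)]+[0]*150]])[:,:,::-1])
E
```

```text
[ 0.2734 -0.562   0.2199] [[-0.899, -0.0, 0.437], [-0.437, -0.0, -0.899], [0.0, -1.0, 0.0]] 0.08558109760585217 [-0.32957033 -0.82881782 -1.08793128]$[0]: bad value
```

View pics/pre.png

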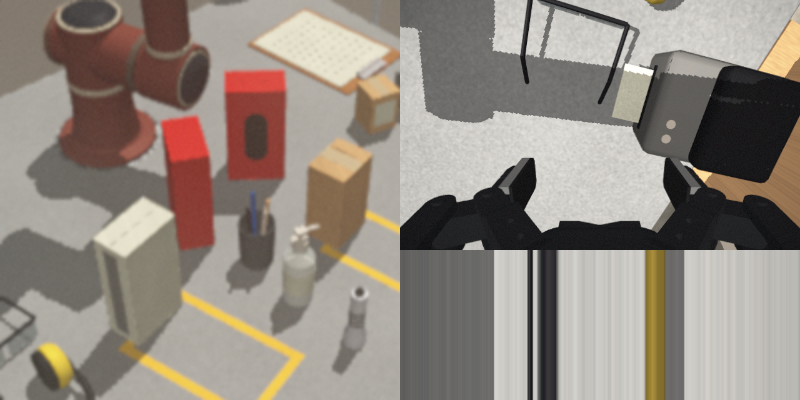

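The call was refused ("bad value"), so the arm has not moved. I left out "y", and probably every key is needed. The picture shows the start pose, with the white box's slot side facing the robot as described.

```bash
python3 -m inch '[{"x":-35,"y":0,"z":-32,"twist":0.12,"jaw":0.5},{"x":-70,"y":0,"z":-65,"twist":0.248,"jaw":0.5},{"x":-105,"y":0,"z":-98,"twist":0.248,"jaw":0.5},{"x":-140,"y":0,"z":-131,"twist":0.248,"jaw":0.5},{"x":-172,"y":0,"z":-161,"twist":0.248,"jaw":0.5},{"x":-204,"y":0,"z":-191,"twist":0.248,"jaw":0.5},{"x":-225,"y":0,"z":-211,"twist":0.248,"jaw":0.5},{"x":-236,"y":0,"z":-221,"twist":0.248,"jaw":0.5},{"x":-236,"y":0,"z":-221,"twist":0.248,"jaw":0.5},{"x":-236,"y":0,"z":-221,"twist":0.248,"jaw":0.5}]'
python3 - <<'E'
from h import *
o=env.get_obs();print(o['eef_pos'].round(4),o['tcp_rot'].round(3).tolist(),o['opening'],o['wrist_force'])
E
```

```text
time: 2.6
eef_pos: [0.3889, -0.2607, 0.22]
tcp_rot: [[-0.979, -0.0, 0.203], [-0.203, -0.001, -0.979], [0.0, -1.0, 0.001]]
wrist_force: [-0.2, -0.4, 0.5]
opening: 0.0424
[ 0.3889 -0.2607  0.22  ] [[-0.979, -0.0, 0.203], [-0.203, -0.001, -0.979], [0.0, -1.0, 0.001]] 0.04241033425467037 [-0.24548474 -0.38523827  0.51957928]
```

In place and square to the box. Now a slow advance along −x of the tool.

```bash
python3 -m inch '[{"x":-10,"y":4,"z":0,"twist":0,"jaw":0.5},{"x":-20,"y":4,"z":0,"twist":0,"jaw":0.5},{"x":-25,"y":4,"z":0,"twist":0,"jaw":0.5},{"x":-30,"y":4,"z":0,"twist":0,"jaw":0.5},{"x":-34,"y":4,"z":0,"twist":0,"jaw":0.5},{"x":-38,"y":4,"z":0,"twist":0,"jaw":0.5},{"x":-42,"y":4,"z":0,"twist":0,"jaw":0.5},{"x":-46,"y":4,"z":0,"twist":0,"jaw":0.5},{"x":-50,"y":4,"z":0,"twist":0,"jaw":0.5},{"x":-55,"y":4,"z":0,"twist":0,"jaw":0.5},{"x":-60,"y":4,"z":0,"twist":0,"jaw":0.5},{"x":-65,"y":4,"z":0,"twist":0,"jaw":0.5}]'
python3 - <<'E'
from h import *
a=viewer.capture('scene')[130:330,180:380];b=viewer.capture('top')[130:330,300:500]
cv2.imwrite('pics/c1.png',np.hstack([cv2.resize(x,(400,400)) for x in(a,b)])[:,:,::-1])
E
```

```text
time: 3.8
eef_pos: [0.4543, -0.2477, 0.2211]
tcp_rot: [[-0.979, 0.005, 0.203], [-0.203, -0.003, -0.979], [-0.004, -1.0, 0.004]]
wrist_force: [-4.8, 2.4, 18.8]
opening: 0.0428
```

View pics/c1.png

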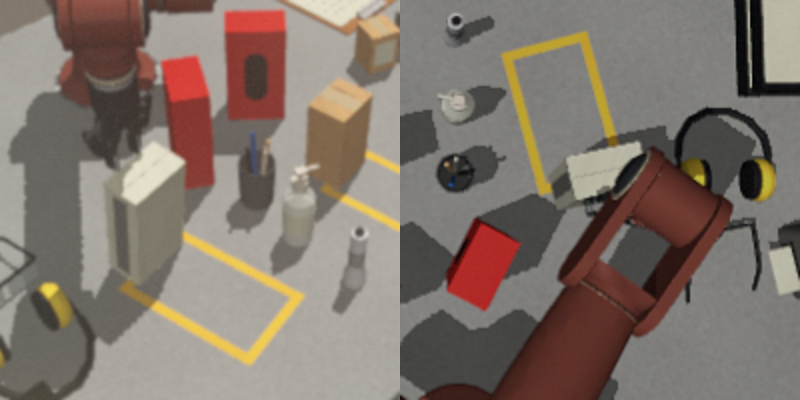

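The box is leaning, with the fingers against its top edge at crop (130,160). However, the wrist reads 19 N upward and z sits 5 mm above the command, so the rising top edge is bearing on some ledge of the half-open fingers. I'll raise the tool now, before pushing any further.

```bash
python3 -m inch '[{"x":0,"y":-3,"z":0,"twist":0,"jaw":0.5},{"x":0,"y":-6,"z":0,"twist":0,"jaw":0.5},{"x":0,"y":-9,"z":0,"twist":0,"jaw":0.5},{"x":0,"y":-12,"z":0,"twist":0,"jaw":0.5},{"x":0,"y":-12,"z":0,"twist":0,"jaw":0.5}]'
```

```text
time: 4.4
eef_pos: [0.4527, -0.2468, 0.228]
tcp_rot: [[-0.979, 0.0, 0.203], [-0.203, -0.0, -0.979], [-0.0, -1.0, 0.0]]
wrist_force: [0.0, -0.5, 0.2]
opening: 0.0426
```

```bash
python3 - <<'E'
from h import *
a=viewer.capture('scene')[160:300,200:340];b=viewer.capture('wrist')
b=cv2.copyMakeBorder(cv2.resize(b,(400,250)),0,150,0,0,0)
cv2.imwrite('pics/c2.png',np.hstack([cv2.resize(a,(400,400)),b])[:,:,::-1])
E
```

```text
(no output)
```

View pics/c2.png

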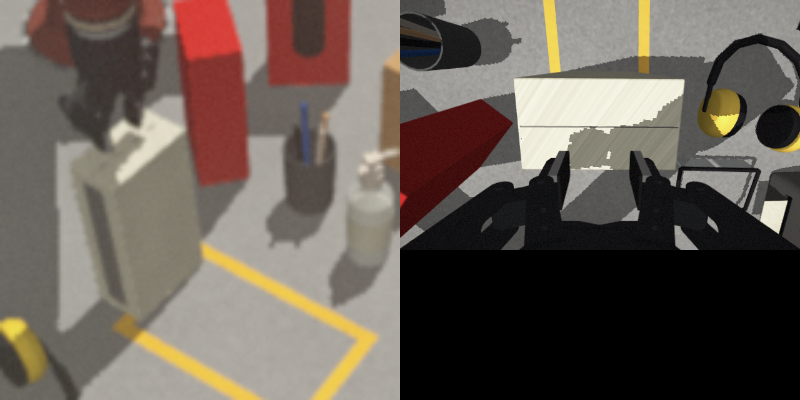

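```bash
cat >> h.py <<'E'
def tiltpts(p,dim):
    # x,y of back-edge middle on bench, yaw, tilt forward
    P=boxpts((-dim[0]/2,0,0),dim);t=p[3];x=P[:,0]*np.cos(t)+P[:,2]*np.sin(t);z=-P[:,0]*np.sin(t)+P[:,2]*np.cos(t)
    c,s=np.cos(p[2]),np.sin(p[2]);return np.c_[p[0]+c*x-s*P[:,1],p[1]+s*x+c*P[:,1],z]
def fittilt(masks,dim,p0,S=4):
    M=[(cv2.resize(m.astype(np.uint8),None,fx=S,fy=S,interpolation=0),c) for m,c in masks]
    def f(p):
        t=0
        for m,c in M:
            h=np.zeros_like(m);cv2.fillConvexPoly(h,cv2.convexHull(np.int32(np.round((proj(tiltpts(p,dim),c)+.5)*S))),1);t+=1-(m&h).sum()/(m|h).sum()
        return t
    p0=np.array(p0);return minimize(f,p0,method='Nelder-Mead',options=dict(initial_simplex=p0+np.vstack([np.zeros(4),np.diag([.02,.02,.1,.1])]),maxiter=250))
E
python3 - <<'E'
from h import *
for n in('scene','top','wrist'):
    viewer.capture(n);c=viewer.get_calibration(n);ds=nets.masks_of('glove_box',n)
    p0=(.506,-.235,.205,.05)
    h=np.zeros((400,640),np.uint8);cv2.fillConvexPoly(h,cv2.convexHull(np.int32(proj(tiltpts(p0,G),c))),1)
    d=max(ds,key=lambda d:(d['pixels']&(h>0)).sum()/(d['pixels']|(h>0)).sum());m=d['pixels'];m=(cv2.morphologyEx(m.astype(np.uint8),cv2.MORPH_CLOSE,np.ones((9,9))) if n=='scene' else m)
    for t0 in(.0,.2):
        r=fittilt([(m,c)],G,(.506,-.235,.205,t0));print(n,m.sum(),r.x.round(3),round(r.fun,3))
c=viewer.get_calibration('wrist');print(-np.array(c['R']).T@c['t'])
E
```

```text
scene 2227 [ 0.506 -0.235  0.206  0.069] 0.035
scene 2227 [ 0.506 -0.234  0.255  0.071] 0.036
top 678 [ 0.508 -0.214  0.276  0.029] 0.357
top 678 [ 0.509 -0.213  0.352  0.04 ] 0.353
wrist 39351 [ 0.507 -0.236  0.199 -0.053] 0.126
wrist 39351 [ 0.507 -0.236  0.197 -0.055] 0.126
[ 0.52116373 -0.23308534  0.38120863]
```

The scene fit puts the back edge at (0.506, −0.235), so the foot has not moved. The box leans about 4–7° on the fingers, and the force has gone. I'll push on in small steps, watching the force.

```bash
python3 -m inch '[{"x":-4,"y":0,"z":0,"twist":0,"jaw":0.5},{"x":-8,"y":-0.5,"z":0,"twist":0,"jaw":0.5},{"x":-12,"y":-1,"z":0,"twist":0,"jaw":0.5},{"x":-16,"y":-1.5,"z":0,"twist":0,"jaw":0.5}]'
```

```text
time: 5.2
eef_pos: [0.4687, -0.2434, 0.2294]
tcp_rot: [[-0.979, 0.0, 0.203], [-0.203, 0.0, -0.979], [-0.0, -1.0, -0.0]]
wrist_force: [-0.4, 0.2, 0.6]
opening: 0.0424
```

```bash
python3 -m inch '[{"x":-5,"y":0,"z":0,"twist":0,"jaw":0.5},{"x":-10,"y":0,"z":0,"twist":0,"jaw":0.5},{"x":-15,"y":0,"z":0,"twist":0,"jaw":0.5},{"x":-20,"y":0,"z":0,"twist":0,"jaw":0.5}]'
```

```text
time: 5.6
eef_pos: [0.4883, -0.2394, 0.2293]
tcp_rot: [[-0.979, -0.0, 0.203], [-0.203, 0.0, -0.979], [0.0, -1.0, -0.0]]
wrist_force: [0.1, -0.4, -0.6]
opening: 0.0426
```

```bash
python3 -m inch '[{"x":-6,"y":0,"z":0,"twist":0,"jaw":0.5},{"x":-12,"y":0,"z":0,"twist":0,"jaw":0.5},{"x":-18,"y":0,"z":0,"twist":0,"jaw":0.5},{"x":-24,"y":0,"z":0,"twist":0,"jaw":0.5},{"x":-30,"y":0,"z":0,"twist":0,"jaw":0.5},{"x":-30,"y":0,"z":0,"twist":0,"jaw":0.5},{"x":-30,"y":0,"z":0,"twist":0,"jaw":0.5},{"x":-30,"y":0,"z":0,"twist":0,"jaw":0.5}]'
cat > look.py <<'E'
import sys
from h import *
a=viewer.capture('scene')[130:330,200:400];b=viewer.capture('top')[110:310,230:430]
cv2.imwrite(f'pics/{sys.argv[1]}.png',np.hstack([cv2.resize(x,(400,400)) for x in(a,b)])[:,:,::-1])
E
python3 look.py c3
```

```text
time: 6.4
eef_pos: [0.5171, -0.2334, 0.2294]
tcp_rot: [[-0.979, -0.0, 0.203], [-0.203, 0.0, -0.979], [0.0, -1.0, -0.0]]
wrist_force: [-0.5, 0.4, -0.7]
opening: 0.0427
```

View pics/c3.png

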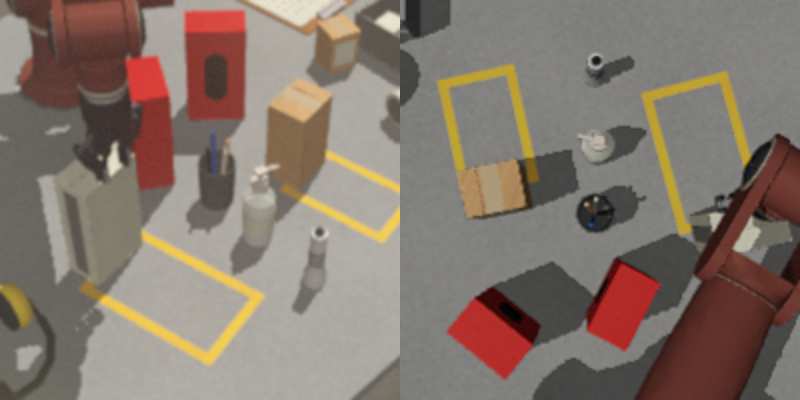

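Not as hoped. The box still stands upright in place (crop 100,215), and the fingers have passed over its top (crop 110,165). So the half-open fingertips sit higher than the stated 22 mm ahead of the TCP. I'll raise, back off, shut the jaws and measure where the tips really are.

```bash
python3 -m inch '[{"x":0,"y":-15,"z":0,"twist":0,"jaw":0.5},{"x":0,"y":-30,"z":0,"twist":0,"jaw":0.5},{"x":40,"y":-30,"z":0,"twist":0,"jaw":0.5},{"x":80,"y":-30,"z":0,"twist":0,"jaw":0.5},{"x":120,"y":-30,"z":0,"twist":0,"jaw":0.5},{"x":135,"y":-30,"z":0,"twist":0,"jaw":1},{"x":135,"y":-30,"z":0,"twist":0,"jaw":1},{"x":135,"y":-30,"z":0,"twist":0,"jaw":1},{"x":135,"y":-30,"z":0,"twist":0,"jaw":1},{"x":135,"y":-30,"z":0,"twist":0,"jaw":1}]'
python3 - <<'E'
from h import *
o=env.get_obs();T=o['eef_pos'];R=o['tcp_rot']
out=[]
for n,w,k in(('scene',60,7),('wrist',160,2.4)):
    im=viewer.capture(n)[:,:,::-1].copy();c=viewer.get_calibration(n)
    q=proj([T+R[:,1]*d for d in(-.03,0,.022)],c);print(n,q.round(1).tolist())
    x0,y0=np.int32(q[1])-w//2;x0=max(0,min(640-w,x0));y0=max(0,min(400-w,y0))
    cr=cv2.resize(im[y0:y0+w,x0:x0+w],(400,400),interpolation=0)
    for p,col in zip(q,((0,255,0),(0,0,255),(255,0,0))): cv2.circle(cr,np.int32((p+.5-[x0,y0])*400/w),4,col,-1)
    out.append(cr)
cv2.imwrite('pics/tip.png',np.hstack(out))
E
```

```text
time: 7.5
eef_pos: [0.3859, -0.2606, 0.2594]
tcp_rot: [[-0.979, -0.0, 0.205], [-0.205, 0.0, -0.979], [0.0, -1.0, -0.0]]
wrist_force: [0.0, 0.2, -0.2]
opening: 0.0001
scene [[224.1, 188.3], [225.4, 195.1], [226.3, 200.0]]
wrist [[318.0, 281.5], [318.2, 250.1], [318.3, 233.1]]
```

View pics/tip.png

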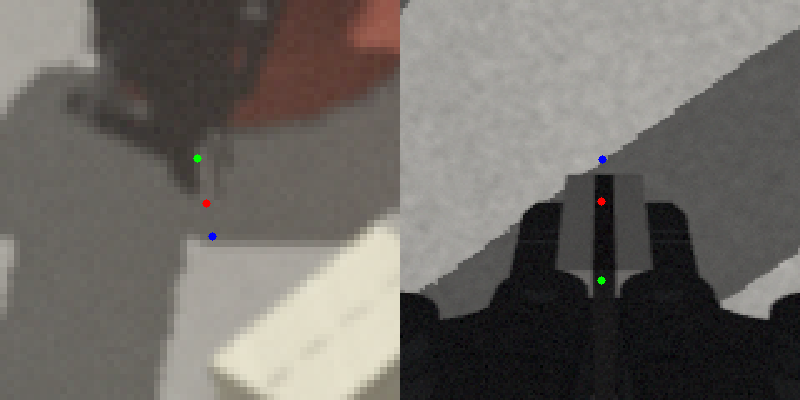

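The wrist view shows the shut tips (right crop, y≈175) only about 5–14 mm past the TCP (red dot), not 22 mm. I'll push with the jaws shut and lower, at TCP z 0.203, stopping early to check the force.

```bash
python3 -m inch '[{"x":0,"y":28,"z":0,"twist":0,"jaw":1},{"x":0,"y":56,"z":0,"twist":0,"jaw":1},{"x":-10,"y":56,"z":0,"twist":0,"jaw":1},{"x":-20,"y":56,"z":0,"twist":0,"jaw":1},{"x":-30,"y":56,"z":0,"twist":0,"jaw":1},{"x":-35,"y":56,"z":0,"twist":0,"jaw":1},{"x":-40,"y":56,"z":0,"twist":0,"jaw":1},{"x":-44,"y":56,"z":0,"twist":0,"jaw":1},{"x":-48,"y":56,"z":0,"twist":0,"jaw":1},{"x":-52,"y":56,"z":0,"twist":0,"jaw":1},{"x":-56,"y":56,"z":0,"twist":0,"jaw":1},{"x":-60,"y":56,"z":0,"twist":0,"jaw":1}]'; sleep 0; python3 -m inch '[{"x":-4,"y":0,"z":0,"twist":0,"jaw":1},{"x":-8,"y":0,"z":0,"twist":0,"jaw":1}]'
```

```text
time: 8.8
eef_pos: [0.444, -0.2486, 0.2034]
tcp_rot: [[-0.979, -0.0, 0.203], [-0.203, 0.0, -0.979], [0.0, -1.0, -0.0]]
wrist_force: [-1.0, -0.3, -0.1]
opening: 0.0001
time: 9.0
eef_pos: [0.4519, -0.247, 0.2034]
tcp_rot: [[-0.979, 0.0, 0.203], [-0.203, 0.0, -0.979], [-0.0, -1.0, -0.0]]
wrist_force: [-1.3, -0.8, 1.3]
opening: -0.0002
```

About 1 N of push and no vertical load, which is right for tipping. I'll carry on.

```bash
python3 -m inch '[{"x":-4,"y":0,"z":0,"twist":0,"jaw":1},{"x":-8,"y":0,"z":0,"twist":0,"jaw":1},{"x":-12,"y":0,"z":0,"twist":0,"jaw":1},{"x":-16,"y":0,"z":0,"twist":0,"jaw":1},{"x":-20,"y":0,"z":0,"twist":0,"jaw":1}]'
python3 - <<'E'
from h import *
viewer.capture('scene');c=viewer.get_calibration('scene')
for d in nets.masks_of('glove_box','scene'):
    ys,xs=np.nonzero(d['pixels'])
    if 225<xs.mean()<290 and 190<ys.mean()<280:
        m=cv2.morphologyEx(d['pixels'].astype(np.uint8),cv2.MORPH_CLOSE,np.ones((9,9)));r=fittilt([(m,c)],G,(.506,-.235,.205,.2));print(r.x.round(3),round(r.fun,3))
E
```

```text
time: 9.5
eef_pos: [0.4716, -0.2428, 0.2034]
tcp_rot: [[-0.979, 0.0, 0.203], [-0.203, 0.0, -0.979], [-0.0, -1.0, -0.0]]
wrist_force: [0.1, -0.9, 0.9]
opening: 0.0002
[ 0.506 -0.236  0.209  0.22 ] 0.033
```

Tilted 0.22 rad with the foot edge unmoved at (0.506, −0.236). I'll push on past the balance point.

```bash
python3 -m inch '[{"x":-4,"y":0,"z":0,"twist":0,"jaw":1},{"x":-8,"y":0,"z":0,"twist":0,"jaw":1},{"x":-12,"y":0,"z":0,"twist":0,"jaw":1},{"x":-16,"y":0,"z":0,"twist":0,"jaw":1},{"x":-20,"y":0,"z":0,"twist":0,"jaw":1},{"x":-24,"y":0,"z":0,"twist":0,"jaw":1},{"x":-28,"y":0,"z":0,"twist":0,"jaw":1},{"x":-32,"y":0,"z":0,"twist":0,"jaw":1},{"x":-32,"y":0,"z":0,"twist":0,"jaw":1},{"x":-32,"y":0,"z":0,"twist":0,"jaw":1},{"x":-32,"y":0,"z":0,"twist":0,"jaw":1},{"x":-32,"y":0,"z":0,"twist":0,"jaw":1}]'
cat > look.py <<'E'
import sys
from h import *
a=viewer.capture('scene')[130:330,200:400];b=viewer.capture('top')[110:310,230:430]
cv2.imwrite(f'pics/{sys.argv[1]}.png',np.hstack([cv2.resize(x,(400,400)) for x in(a,b)])[:,:,::-1])
E
python3 look.py c4
```

```text
time: 10.8
eef_pos: [0.5024, -0.2365, 0.2034]
tcp_rot: [[-0.979, -0.0, 0.203], [-0.203, -0.0, -0.979], [0.0, -1.0, -0.0]]
wrist_force: [-0.8, -0.4, -0.6]
opening: 0.0001
```

View pics/c4.png

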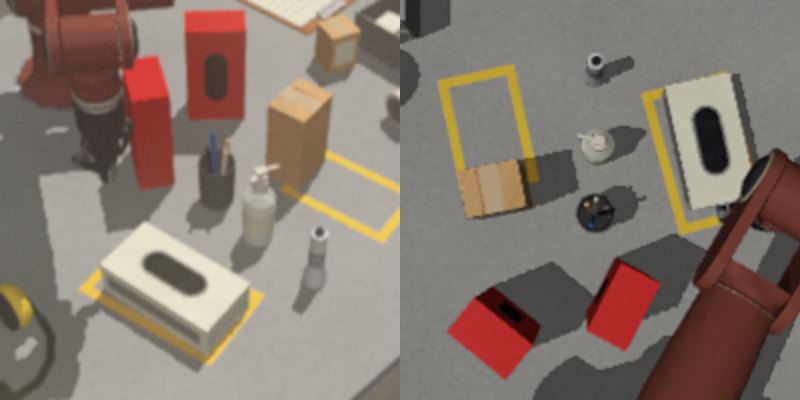

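The glove box lies on its back with the oval opening up (scene crop 175,272; top crop 710,140). Let me check its corners against the outline numerically and work out the carton approach.

```bash
cat > m2.py <<'E'
from h import *
import sys
def corners(p,dim,b):
    P=boxpts(p,dim)[:,:2];c,s=np.cos(b[2]),np.sin(b[2]);d=P-np.array(b[:2]);q=np.c_[c*d[:,0]+s*d[:,1],-s*d[:,0]+c*d[:,1]];return q[::2].round(3).tolist()
for t,dim,p0,b in(('glove_box',(.23,.12,.07),(.62,-.212,.21),(.614,-.2086,.248)),('mask_box',(.18,.1,.08),(.67,.2,.2),(.6614,.2006,.205)))[:int(sys.argv[1])]:
    ms=[]
    for n in('scene','top'):
        viewer.capture(n);c=viewer.get_calibration(n);h=hull(p0,dim,c,1)>0
        ds=nets.masks_of(t,n)
        if ds: 
            d=max(ds,key=lambda d:(d['pixels']&h).sum()/(d['pixels']|h).sum());ms.append((d['pixels'],c))
    for s in(ms,ms[:1],ms[1:]):
        r=fitbox(s,dim,p0);print(t,r.x.round(3),round(r.fun,3),corners(r.x,dim,b))
E
python3 m2.py 1
python3 - <<'E'
from h import *
o=env.get_obs();T=o['eef_pos'];R=o['tcp_rot'];d=np.array([np.cos(.2),np.sin(.2),0])
f=np.array([.5406,.173,0])-.04*d; pre=f-.055*d; pre[2]=.33
print(f.round(3),pre.round(3),((pre-T)@R*1000).round(0),o['time'])
E
```

```text
glove_box [ 0.628 -0.211  0.202] 0.097 [[-0.105, -0.06], [-0.099, 0.06], [0.125, -0.071], [0.131, 0.049]]
glove_box [ 0.628 -0.211  0.203] 0.028 [[-0.105, -0.061], [-0.1, 0.059], [0.125, -0.071], [0.13, 0.049]]
glove_box [ 0.628 -0.209  0.194] 0.065 [[-0.105, -0.058], [-0.099, 0.062], [0.125, -0.07], [0.131, 0.05]]
[0.501 0.165 0.   ] [0.447 0.154 0.33 ] [ -26. -127. -394.] 11.1
```

All the glove-box corners are inside its outline, the tightest at x 0.131 of 0.140. Next I'll go up and over to a point behind the mask carton, which has the same yaw.

```bash
python3 -m inch '[{"x":0,"y":-43,"z":0,"twist":0,"jaw":1},{"x":0,"y":-86,"z":0,"twist":0,"jaw":1},{"x":0,"y":-127,"z":0,"twist":0,"jaw":1},{"x":-4,"y":-127,"z":-45,"twist":0,"jaw":1},{"x":-7,"y":-127,"z":-90,"twist":0,"jaw":1},{"x":-10,"y":-127,"z":-135,"twist":0,"jaw":1},{"x":-13,"y":-127,"z":-180,"twist":0,"jaw":1},{"x":-16,"y":-127,"z":-225,"twist":0,"jaw":1},{"x":-19,"y":-127,"z":-270,"twist":0,"jaw":1},{"x":-22,"y":-127,"z":-315,"twist":0,"jaw":1},{"x":-24,"y":-127,"z":-360,"twist":0,"jaw":1},{"x":-26,"y":-127,"z":-394,"twist":0,"jaw":1},{"x":-26,"y":-127,"z":-394,"twist":0,"jaw":1},{"x":-26,"y":-127,"z":-394,"twist":0,"jaw":1}]'
```

```text
time: 12.5
eef_pos: [0.4477, 0.1549, 0.3304]
tcp_rot: [[-0.979, 0.0, 0.205], [-0.205, -0.001, -0.979], [0.0, -1.0, 0.001]]
wrist_force: [0.2, 0.3, -0.1]
opening: -0.0
```

```bash
python3 -m inch '[{"x":0,"y":40,"z":0,"twist":0,"jaw":1},{"x":0,"y":80,"z":0,"twist":0,"jaw":1},{"x":0,"y":120,"z":0,"twist":0,"jaw":1},{"x":0,"y":150,"z":0,"twist":0,"jaw":1},{"x":0,"y":173,"z":0,"twist":0,"jaw":1},{"x":-10,"y":173,"z":0,"twist":0,"jaw":1},{"x":-20,"y":173,"z":0,"twist":0,"jaw":1},{"x":-30,"y":173,"z":0,"twist":0,"jaw":1},{"x":-35,"y":173,"z":0,"twist":0,"jaw":1},{"x":-39,"y":173,"z":0,"twist":0,"jaw":1},{"x":-43,"y":173,"z":0,"twist":0,"jaw":1},{"x":-47,"y":173,"z":0,"twist":0,"jaw":1},{"x":-51,"y":173,"z":0,"twist":0,"jaw":1},{"x":-55,"y":173,"z":0,"twist":0,"jaw":1},{"x":-59,"y":173,"z":0,"twist":0,"jaw":1},{"x":-63,"y":173,"z":0,"twist":0,"jaw":1}]'
```

```text
time: 14.1
eef_pos: [0.5098, 0.1675, 0.1574]
tcp_rot: [[-0.979, -0.0, 0.203], [-0.203, -0.0, -0.979], [0.0, -1.0, 0.0]]
wrist_force: [-0.5, -0.5, 0.3]
opening: -0.0
```

```bash
python3 - <<'E'
from h import *
p0=(.579,.181,.2,.12)
for n in('scene',):
    viewer.capture(n);c=viewer.get_calibration(n);h=np.zeros((400,640),np.uint8);cv2.fillConvexPoly(h,cv2.convexHull(np.int32(proj(tiltpts(p0,K),c))),1)
    d=max(nets.masks_of('mask_box',n),key=lambda d:(d['pixels']&(h>0)).sum()/(d['pixels']|(h>0)).sum())
    r=fittilt([(d['pixels'],c)],K,p0);print(n,r.x.round(3),round(r.fun,3))
E
```

```text
scene [0.58  0.178 0.201 0.136] 0.033
```

Tilted 0.136 rad, the foot has not moved, and the force is small. I'll push to past 24°.

```bash
python3 -m inch '[{"x":-4,"y":0,"z":0,"twist":0,"jaw":1},{"x":-8,"y":0,"z":0,"twist":0,"jaw":1},{"x":-12,"y":0,"z":0,"twist":0,"jaw":1},{"x":-16,"y":0,"z":0,"twist":0,"jaw":1},{"x":-20,"y":0,"z":0,"twist":0,"jaw":1},{"x":-24,"y":0,"z":0,"twist":0,"jaw":1},{"x":-28,"y":0,"z":0,"twist":0,"jaw":1},{"x":-32,"y":0,"z":0,"twist":0,"jaw":1},{"x":-36,"y":0,"z":0,"twist":0,"jaw":1},{"x":-40,"y":0,"z":0,"twist":0,"jaw":1},{"x":-44,"y":0,"z":0,"twist":0,"jaw":1},{"x":-48,"y":0,"z":0,"twist":0,"jaw":1},{"x":-52,"y":0,"z":0,"twist":0,"jaw":1},{"x":-52,"y":0,"z":0,"twist":0,"jaw":1},{"x":-52,"y":0,"z":0,"twist":0,"jaw":1},{"x":-52,"y":0,"z":0,"twist":0,"jaw":1},{"x":-52,"y":0,"z":0,"twist":0,"jaw":1}]'; python3 look.py c5
```

```text
time: 15.9
eef_pos: [0.5603, 0.178, 0.1574]
tcp_rot: [[-0.979, -0.0, 0.203], [-0.203, 0.0, -0.979], [0.0, -1.0, -0.0]]
wrist_force: [-0.7, -0.9, -0.3]
opening: -0.0
```

View pics/c5.png

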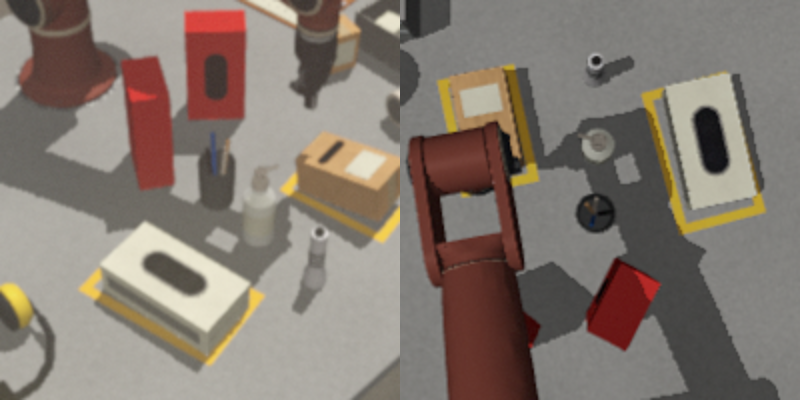

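The carton is down too, slot up, inside its outline (scene crop 345,180; top crop 485,110). I'll retreat straight up and check both numerically.

```bash
python3 -m inch '[{"x":0,"y":-40,"z":0,"twist":0,"jaw":1},{"x":0,"y":-80,"z":0,"twist":0,"jaw":1},{"x":0,"y":-120,"z":0,"twist":0,"jaw":1},{"x":0,"y":-160,"z":0,"twist":0,"jaw":1},{"x":40,"y":-170,"z":0,"twist":0,"jaw":1},{"x":80,"y":-170,"z":0,"twist":0,"jaw":1},{"x":100,"y":-170,"z":0,"twist":0,"jaw":1},{"x":100,"y":-170,"z":0,"twist":0,"jaw":1}]'; python3 m2.py 2
python3 - <<'E'
from h import *
old={'sanitiser':[.634,-.019],'pen_cup':[.511,-.015],'torch':[.772,-.016],'filter_carton':[.384,.457],'ear_defenders':[.51,-.482],'respirator':[.627,.469],'glasses':[.387,-.482]}
viewer.capture('scene')
for t,o in old.items():
    ds=nets.spot_in(t,'scene');print(t,min((np.hypot(*(np.array(d['centre'][:2])-o)).round(3) for d in ds),default=None))
o=env.get_obs();print(o['time'],o['wrist_force'].round(1))
E
```

```text
time: 16.8
eef_pos: [0.4611, 0.1576, 0.3283]
tcp_rot: [[-0.979, 0.002, 0.204], [-0.204, 0.0, -0.979], [-0.002, -1.0, 0.0]]
wrist_force: [0.3, -0.3, 1.2]
opening: 0.0001
glove_box [ 0.628 -0.211  0.182] 0.091 [[-0.106, -0.058], [-0.098, 0.062], [0.124, -0.073], [0.132, 0.047]]
glove_box [ 0.629 -0.211  0.198] 0.037 [[-0.103, -0.06], [-0.097, 0.06], [0.126, -0.072], [0.132, 0.048]]
glove_box [ 0.627 -0.21   0.19 ] 0.05 [[-0.106, -0.058], [-0.099, 0.062], [0.124, -0.071], [0.131, 0.049]]
mask_box [0.669 0.197 0.184] 0.077 [[-0.084, -0.054], [-0.082, 0.046], [0.096, -0.057], [0.098, 0.042]]
mask_box [0.67  0.196 0.19 ] 0.036 [[-0.083, -0.055], [-0.082, 0.045], [0.097, -0.058], [0.098, 0.042]]
mask_box [0.668 0.197 0.185] 0.036 [[-0.085, -0.053], [-0.083, 0.047], [0.095, -0.057], [0.097, 0.043]]
sanitiser 0.003
pen_cup 0.001
torch 0.003
filter_carton 0.004
ear_defenders 0.001
respirator 0.004
glasses 0.003
17.6 [ 0.4  0.4 -0.9]
```

All corners are inside, the other things have not moved, and the robot is clear. Handing in.

```bash
python3 -c "
from cell import env
print(env.hand_in())"
```

```text
the job is handed in; nothing more can be done
None
```

Both boxes now lie flat on their backs, openings up, inside their own outlines. I handed the job in at 17.6 s of robot time, but one early push may have broken the 18 N limit.

**Last checks**
- **Glove box:** the corner nearest the tape is at about x 0.132 m of 0.140 m, and y 0.073 m of 0.085 m.
- **Mask carton:** the corner nearest the tape is at about x 0.098 m of 0.115 m, and y 0.058 m of 0.075 m.
- **Other things:** all seven listed things were found within 4 mm of where they stood.
- **Robot:** it was raised clear, touching nothing.

**What went wrong on the way**
- **Refused move:** my first move call was rejected because I left out a key; nothing moved.
- **First push on the glove box:** with the jaws half shut, the fingertips sat higher than I had worked out. They bore on the top edge of the box, and the wrist read about 19 N, mostly vertical.
- **The 18 N limit:** I backed off at once, but if that load counts as finger contact force, it may have passed the limit. I could not measure the contact force itself.
- **Second try:** I pushed with the jaws shut and about 15–25 mm lower. Both boxes then tipped, and the wrist never read more than about 2 N during those pushes.

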